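# Cover the vial tray and hold it home in the reading dock

## Task

Put the loose cover on the tray of sample vials so that it sits fully down all round, then push the covered tray along the dock's channel against the sprung plunger until it meets the two hard stops. Finish while still holding it pressed against the stops, because the dock reads only then and the plunger pushes the tray back if you let go. Push steadily without ramming, and leave the box of caps, the wash bottle and the beaker where they stand.

Things in the scene. Friction and masses are not known exactly. Their poses are not given: they have to be found in the camera images.
- dock: Fixed low dock. +x is the push direction, along the channel away from its open end. Base plate 270 (x -105 to 165) x 150 mm, 4 mm thick: the tray slides on it. Two side rails, inner faces at y = +-40 mm, x = -87 to 88 mm, tops 20 mm above the bench. White housing at x = 102 to 162 mm, 60 mm high. Origin on the bench, on the centre line; with the tray home its origin is at dock x = 38 mm.
- stop: The two fixed steel stop blocks in front of the housing, each 16 mm wide, centred at dock y = +-27 mm, faces at dock x = 88 mm, tops 40 mm above the bench. Origin and axes coincide with those of the dock.
- plunger (a joint): Travel (m) of the sprung steel plunger, 14 mm diameter, axis 26 mm above the bench, between the stops: 0 sprung out (nose at dock x = 72 mm, 16 mm proud of the stops), 0.016 when the tray is at the stops. The spring pushes back towards the open end with 4.5 N at 0, 9.3 N at 0.016; friction of the covered tray adds 1 to 4 N, more if it is also pressed down.
- tray: Open white plastic box with 20 small vials, 100 (x) x 76 (y) x 44 mm high, walls 4 mm, about 0.22 kg; stands loose in the dock's channel (2 mm play each side), short of the plunger, its axes nearly along the dock's. Origin at the centre of its underside. The mouth is 92 x 68 mm; the vial caps lie 8 mm below the rim.
- tray_rear (a point): Point on the tray's flat rear outer face (its -x face, at the open end of the channel), mid-width, 32 mm above the tray's underside (36 mm above the bench): a good place to push. The rear wall runs from 0 to 44 mm above the tray's underside.
- cover_center (a point): Centre of the loose white plastic cover, 17 mm above its underside. From below: plug 87 (x) x 63 (y) x 5 mm that enters the tray's mouth, plate 98 x 74 x 5 mm that rests on the rim, central bar grip 14 (x) x 36 (y) x 24 mm high; 34 mm in all, 0.07 kg. Lies on the bench, grip upward. Fits either way round (half a turn). Seated, this point is 60 mm above the bench.
- cover: The same cover; origin at the centre of its underside (under the plug). Seated, it lies 39 mm above the tray's underside, x axes parallel.
- cap_box: Bystander: open grey box of black vial caps, 100 x 80 x 40 mm, origin at the centre of its underside. It may lie on either side of the dock, the cover on the other.
- wash_bottle: Bystander: white wash bottle with a bent spout, 68 mm diameter, 200 mm high, origin at the centre of its underside.
- beaker: Bystander: glass beaker, 70 mm diameter, 85 mm high, origin at the centre of its underside.
There are look-alikes about, which are no part of the job. What is shaped like the cover but pink or purple is not meant.

How it is judged (in metres and radians):
On the way, in this order (a step that is already met when the one before it is completed fails the run):
1. the cover sits fully down on the tray, the plunger not yet pressed in by more than 5 mm (z of cover in the frame of tray between 0.035 and 0.0415 m and x of cover in the frame of tray between -0.005 and 0.005 m and y of cover in the frame of tray between -0.005 and 0.005 m and angle between the x axis of cover and the x axis of tray, either way round below 0.1 rad and angle between cover's own z axis and vertical below 0.06 rad and value of joint plunger below 0.005 m), for 0.2 s.
2. the covered tray is pressed against the stops (z of cover in the frame of tray between 0.035 and 0.0415 m and x of cover in the frame of tray between -0.005 and 0.005 m and y of cover in the frame of tray between -0.005 and 0.005 m and angle between the x axis of cover and the x axis of tray, either way round below 0.1 rad and angle between cover's own z axis and vertical below 0.06 rad and value of joint plunger above 0.0142 m and x of tray in the frame of dock above 0.0362 m and z of tray in the frame of dock below 0.008 m and angle between the x axis of tray and the x axis of dock, either way round below 0.06 rad and contact force between tray and stop above 1 N), for 0.2 s.
At the end, for the whole second after the job is handed in: The cover is seated (within 2.5 mm of full depth, 5 mm sideways, 0.1 rad), the tray lies within 1.8 mm of the stops with the plunger pushed in more than 14.2 mm, and the robot, still touching the tray or cover with more than 3 N, keeps the tray at rest against the stops with 1 to 40 N (all of step 2 and (contact force between any of the fingers, the arm and tray above 3 N or contact force between any of the fingers, the arm and cover above 3 N) and linear speed of tray below 0.01 m/s and contact force between tray and stop below 40 N); the arm keeps its last pose, push and grip.
It fails at once if the tray is rammed into the stops (over 60 N) (contact force between tray and stop above 60 N).
It fails at once if the tray is tipped (angle between tray's own z axis and vertical above 0.35 rad).
It fails at once if a bystander is moved by more than 30 mm or tipped (distance of any of cap_box, wash_bottle, beaker from where it was at the start of the episode above 0.03 m or angle between any of cap_box, wash_bottle, beaker's own z axis and vertical above 0.3 rad).
It also fails if it takes over 64 s, if anything falls off the work surface, if the arm or the gripper's body presses on something with over 40 N, if the wrist force passes 120 N, or if a joint passes its speed limit or range.

## Robot

A 6-joint arm with a two-finger parallel gripper is mounted at the origin on the work surface. World frame = base frame: x ahead of the robot, y to its left, z up, the work surface at z = 0. Lengths are in m, angles in degrees, forces in N, time in s.
With the tool pointing down it reaches from about 0.4 to 0.825 m from the base axis. Payload 7 kg.
Tool frame: the origin (TCP) lies midway between the tips of the shut fingers; the grasp point (between the pads) lies 19 mm behind it; z points along the fingers, y is the line along which they close (so a half turn about z gives the same grasp; the last joint's range is limited). The gripper opens to 88 mm and grips with 3 to 60 N. Pads are 19 mm wide; open, the fingers measure 130 mm over their backs; the gripper's body (78 mm by 193 mm) begins 47 mm behind the grasp point.
Start: joints at [82.512, 20.546, 0.682, 0, -70.136, -16.507], TCP at [0.275, 0.617, 0.227] pointing down, gripper open.
Joint ranges: [-176.03, 176.03], [-82.01, 121.73], [-58.28, 71.71], [-173.87, 95.51], [-174.79, -0.11], [-173.66, 173.66]. Speed limits (degrees/s): [136.94, 136.94, 172.46, 180, 180, 180].

## Interface

Orientations are given as [roll, pitch, yaw] about the fixed x, y, z axes, in that order (R = Rz(yaw) Ry(pitch) Rx(roll)).
In Python, from plant import r, eyes, workorder gives the robot as it stands.
- The arm moves only by the tool step_arm, never from a script. Its argument "plan" is a list of rows, each a list of 5 numbers: the shift along the tool's x, y, z each as a share of 25 cm, from -1 to 1, then the turn about the tool's z as a share of 60 degrees, from -1 to 1, then the finger opening in mm, from 0 to 87.6. In form: [[x, y, z, turn, jaw], ...]. A call has 1 to 12 rows; each row is the pose to reach, as a shift and turn from the pose commanded when the call began, along the tool's axes at that moment; what a row does not reach only later rows make up. A row lasts 1/12 s, in which the tool goes at most 41.7 mm and 7.16 degrees, less where a joint would pass 70% of its speed; a pose out of reach is approached as far as the arm can. A call with a number of a shift or a turn outside -1 to 1 is refused whole. A call with a gripper value outside its range is refused whole. The fingers move at their own pace and stop on an object; "newtons" is the grip in N (left out, the last holds). Time passes only in rows, so rows that repeat a pose let the fingers close. It gives the time, the measured TCP pose, the force, the opening and the grip force at its end, in the units of the state.
- r.get_state(): the state, without advancing time (a new reading comes with each control period).
- eyes.capture(name): name is "scene" or "top" or "wrist"; returns the picture (400x640x3 uint8, red, green, blue); there is no depth.
- eyes.camera_model(name): a dict with "fov_y" (degrees; the focal length in pixels is half the picture's height over the tangent of half this angle, whatever the lens; pixels are square), "cx", "cy" (the principal point, pixels), "k1" (the pictures are not rectified: a ray, as slopes to the right and down, at radius r is drawn at 1 + k1 r^2 times it, then the intrinsics apply), "world_to_cam" (4x4, takes a point from world to camera coordinates); the wrist camera has in their place "hand_eye" (4x4, takes a point from camera to tool coordinates, whose origin is the TCP and whose axes are the flange's). Camera axes: x right, y up, looking along -z (the intrinsics and any distortion apply to the point x, -y, -z); pixel columns grow to the right and rows downward; lengths in m; the calibration is good to about 2 mm. A picture is of the moment at which its call begins: read the wrist's pose just before it. camera_model takes no time and is no camera call.
- workorder.close_job(): hands the job in; it is judged then, once.
The state is a dict: "time_s": time; "joints": joint angles; "qd": joint speeds; "joint_torque": joint torques, N m; "tcp_pos": TCP position; "eef_rot": TCP orientation; "contact_force": force on the tool from outside, world axes, zero at the start; "moment": the same for the moment, N m; "gripper_width": finger opening in m; "gripper_force": force on a finger pad.
Only numpy, scipy, OpenCV 4.12 (cv2) and the standard library are available. Lean on these libraries where they do the work, as an engineer would, in place of code of your own. Each camera call takes 0.05 s, during which the arm holds its last target. There are 200 camera calls.

## Working session

There is one attempt and no reset: what is moved stays moved. The work goes in short steps, Python scripts to look and compute and a tool call to move; the robot and the scene stay as the last step left them, time stands still between calls to the robot, and variables do not carry over. Pictures are saved under pics/ and viewed, at most 10 in all, crops included, and the job is handed in when it is done.

Besides the shell and the picture viewer there is one more tool, called as name([rows], argument=value, ...), one row to a line, values as JSON. step_arm: Moves the arm, as the interface text tells. Its arguments: {"type":"object","properties":{"plan":{"type":"array"},"newtons":{"type":"number"}},"required":["plan"]}

```bash
mkdir -p pics; ls; python3 - <<'E'
from plant import r, eyes, workorder
import cv2
for n in("scene","top"):
    im=eyes.capture(n); cv2.imwrite(f"pics/{n}0.png",im[:,:,::-1])
    m=eyes.camera_model(n); print(n,m)
print(eyes.camera_model("wrist"))
print(r.get_state())
E
```

```text
pics
scene {'fov_y': 57.051416626945894, 'cx': 312.3302704325048, 'cy': 205.37011520470713, 'k1': 0.0003264956073900611, 'world_to_cam': array([[ 0.87615929,  0.48171063, -0.01731348, -0.43414355],
       [-0.36105716,  0.67965806,  0.63851597,  0.14369699],
       [ 0.31934718, -0.55319055,  0.7694138 , -1.16692882],
       [ 0.        ,  0.        ,  0.        ,  1.        ]])}
top {'fov_y': 53.63138418008717, 'cx': 324.70659583032585, 'cy': 202.1295351760724, 'k1': -0.0840259935764592, 'world_to_cam': array([[-2.49027501e-02, -9.99689430e-01, -9.47317570e-04,
         7.94954467e-04],
       [ 9.80095787e-01, -2.46013378e-02,  1.96994979e-01,
        -4.89455632e-01],
       [-1.96957103e-01,  3.97725478e-03,  9.80404040e-01,
        -9.79466511e-01],
       [ 0.00000000e+00,  0.00000000e+00,  0.00000000e+00,
         1.00000000e+00]])}
{'fov_y': 58.04775432766306, 'cx': 313.1132827931553, 'cy': 207.69796531210244, 'k1': -0.029653848395460328, 'hand_eye': array([[-4.65326574e-04,  9.64258010e-01,  2.64964665e-01,
         7.24304637e-02],
       [ 9.99999856e-01,  5.19600139e-04, 
[... 201 characters left out ...]
00000e+00]])}
{'time_s': 0.1, 'joints': array([ 8.25111415e+01,  2.05878238e+01,  6.38139231e-01, -1.55096618e-02,
       -7.01342232e+01, -1.65049135e+01]), 'qd': array([ 0.05119739, -0.07690687,  0.16989388,  0.10958209, -0.05314833,
       -0.04214582]), 'joint_torque': array([-1.77419068e-03, -5.84165561e+01,  2.93755889e+01,  7.01548666e+00,
        1.02314207e-02, -4.79644996e-05]), 'tcp_pos': array([0.27436266, 0.6162554 , 0.22571109]), 'eef_rot': array([ 1.79915407e+02, -9.85991624e-03, -2.39990459e+01]), 'contact_force': array([-0.98888555, -0.16605994,  1.21793252]), 'moment': array([-0.03565821, -0.03583541, -0.00134998]), 'gripper_force': 0.0, 'gripper_width': 0.0874460502146055}
```

View pics/top0.png

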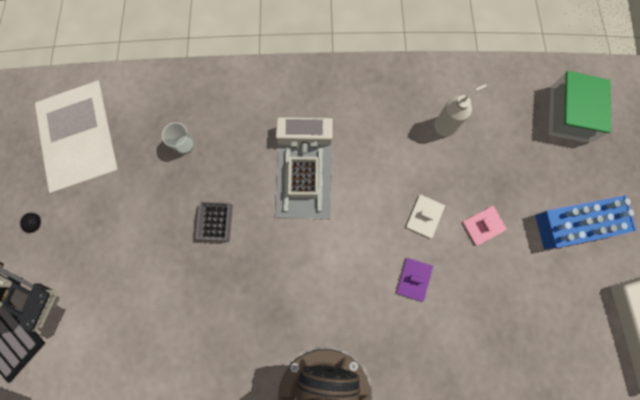

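View pics/scene0.png

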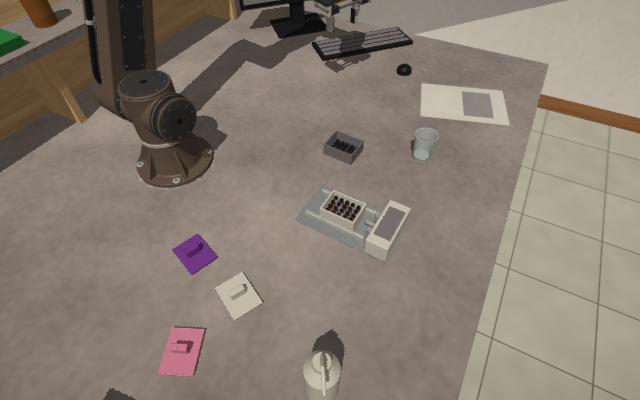

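Top view: the candidates are white (426,216), pink (485,226) and purple (415,280). The white one fits the description because it is white with a bar grip. The dock is at (304,170) with its housing at the top, so the push is roughly along +x world. The tray is at (304,176), the cap box at (214,222), the beaker at (177,138) and the bottle at (450,120). Next is an enlarged crop to confirm the cover and read points.

```bash
cat > h.py <<'E'
import numpy as np, cv2
from plant import r, eyes, workorder
from scipy.spatial.transform import Rotation as R
def cam(n, st=None):
    m=eyes.camera_model(n)
    if n=="wrist":
        T=np.eye(4); T[:3,:3]=R.from_euler('xyz',st['eef_rot'],degrees=True).as_matrix(); T[:3,3]=st['tcp_pos']
        c2w=T@m['hand_eye']
    else: c2w=np.linalg.inv(m['world_to_cam'])
    f=200/np.tan(np.radians(m['fov_y']/2))
    K=np.array([[f,0,m['cx']],[0,f,m['cy']],[0,0,1]]); return K,np.array([m['k1'],0,0,0.]),c2w
def unproj(px,z,C):
    K,d,c2w=C
    u=cv2.undistortPoints(np.array(px,float).reshape(-1,1,2),K,d)[:,0]
    D=np.c_[u[:,0],-u[:,1],-np.ones(len(u))]@c2w[:3,:3].T; o=c2w[:3,3]
    return o+D*((np.broadcast_to(z,len(u))-o[2])/D[:,2])[:,None]
def proj(P,C):
    K,d,c2w=C; w=np.linalg.inv(c2w); p=np.atleast_2d(P)@w[:3,:3].T+w[:3,3]; p=p*[1,-1,-1]
    return cv2.projectPoints(p,np.zeros(3),np.zeros(3),K,d)[0][:,0]
E
python3 - <<'E'
from h import *
im=cv2.imread("pics/top0.png")
a=cv2.resize(im[180:250,390:460],None,fx=8,fy=8,interpolation=cv2.INTER_CUBIC)
cv2.imwrite("pics/cov.png",a)
C=cam("top")
for n,p,z in [("cover",(427,216),.01),("tray",(304,176),.048),("dockBL",(277,217),.004),("dockBR",(330,217),.004),("box",(214,222),.04),("bott",(445,130),0),("beaker",(182,148),0),("house",(305,122),.06)]: print(n,unproj([p],z,C)[0].round(3))
E
```

```text
cover [ 0.452 -0.286  0.01 ]
tray [0.561 0.041 0.048]
dockBL [0.461 0.118 0.004]
dockBR [ 0.457 -0.025  0.004]
box [0.445 0.279 0.04 ]
bott [ 0.701 -0.361  0.   ]
beaker [0.666 0.39  0.   ]
house [0.708 0.036 0.06 ]
```

View pics/cov.png

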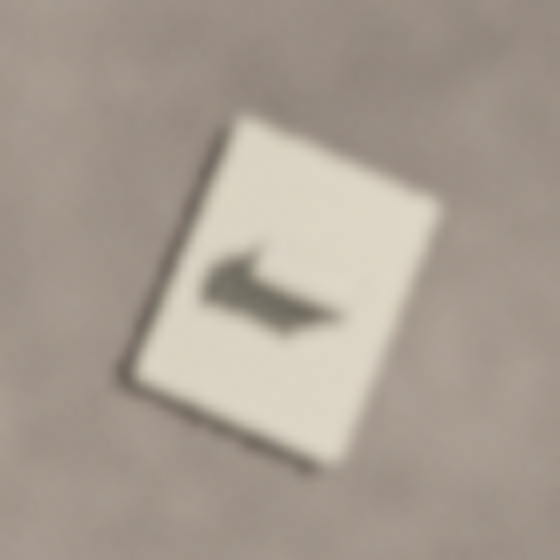

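The crop confirms the cover: white plate with a bar grip. In crop pixels its plate corners are (240,115), (442,205), (340,468) and (130,378).

```bash
python3 - <<'E'
from h import *
C=cam("top")
p=np.array([(240,115),(442,205),(340,468),(130,378)])/8+[389.56,179.56]
P=unproj(p,.010,C); print(P.round(4),P.mean(0).round(4))
v=(P[0]+P[1]-P[2]-P[3]); print("cover yaw",np.degrees(np.arctan2(v[1],v[0])))
a=cv2.resize(cv2.imread("pics/top0.png")[105:225,265:345],None,fx=5,fy=5,interpolation=cv2.INTER_CUBIC); cv2.imwrite("pics/dock.png",a)
E
```

```text
[[ 0.5134 -0.2703  0.01  ]
 [ 0.4805 -0.3373  0.01  ]
 [ 0.3922 -0.2954  0.01  ]
 [ 0.4243 -0.2268  0.01  ]] [ 0.4526 -0.2825  0.01  ]
cover yaw -25.72306927866566
```

step_arm([
  [0.75, 0.75, 0, -0.12, 87],
  [0.75, 0.75, 0, -0.24, 87],
  [0.75, 0.75, 0, -0.36, 87],
  [0.75, 0.75, 0, -0.48, 87],
  [0.75, 0.75, 0, -0.48, 87],
  [0.75, 0.75, 0, -0.48, 87],
  [0.75, 0.75, 0, -0.48, 87],
  [0.75, 0.75, 0, -0.48, 87],
])

```text
time_s: 0.77
tcp_pos: [0.3702, 0.3657, 0.2269]
eef_rot: [-180.0, 0.0, 4.6]
contact_force: [-0.0, 0.2, 0.5]
gripper_width: 0.0869
gripper_force: 0.0
```

View pics/dock.png

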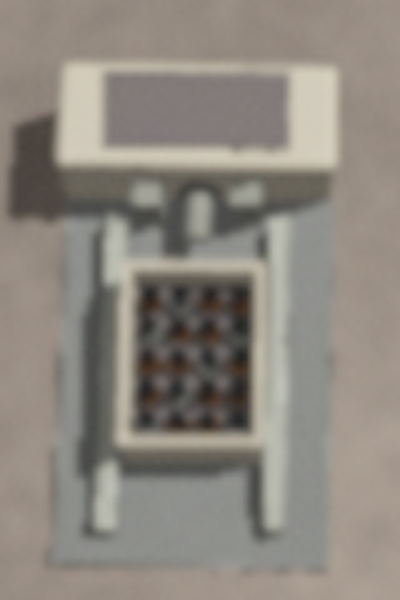

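step_arm([
  [0.28, 1, 0, 1, 87],
  [0.28, 1, 0, 1, 87],
  [0.28, 1, 0, 1, 87],
  [0.28, 1, 0, 1, 87],
  [0.28, 1, 0, 1, 87],
  [0.28, 1, 0, 1, 87],
  [0.28, 1, 0, 1, 87],
  [0.28, 1, 0, 1, 87],
  [0.28, 1, 0, 1, 87],
  [0.28, 1, 0, 1, 87],
])

```text
time_s: 1.6
tcp_pos: [0.4604, 0.1257, 0.2263]
eef_rot: [180.0, 0.0, -55.4]
contact_force: [0.0, -0.3, 0.6]
gripper_width: 0.087
gripper_force: 0.0
```

```bash
cat >> h.py <<'E'
def move(target, yaw=None, st=None):
    "shift in tool axes /25cm, turn /60deg from the current pose"
    st=st or r.get_state(); M=R.from_euler('xyz',st['eef_rot'],degrees=True).as_matrix()
    y=st['eef_rot'][2]; s=M.T@(np.array(target)-st['tcp_pos'])/.25
    t=0 if yaw is None else -((yaw-y+180)%360-180)/60
    print("pos",st['tcp_pos'].round(4),"yaw",y.round(2),"t",st['time_s'],"shift",s.round(4),"turn",round(t,4))
E
python3 - <<'E'
from h import *
move((.452,-.283,.20),-115.7)
C=cam("top"); off=np.array([265-.4,105-.4])
f=lambda q:np.array(q)/5+off
# tray rim outer corners z=.048 : BL,BR,TR,TL
T=unproj(f([(116,448),(262,446),(264,260),(126,262)]),.048,C); print(T.round(4),T.mean(0).round(4))
v=T[2]+T[3]-T[0]-T[1]; print(np.degrees(np.arctan2(v[1],v[0])))
H=unproj(f([(62,64),(337,66),(337,164),(57,166)]),.06,C); print(H.round(4),H.mean(0).round(4))
v=H[0]-H[1]; print(np.degrees(np.arctan2(v[1],v[0]))-90)
B=unproj(f([(52,566),(326,570)]),.004,C);print(B.round(4)); v=B[0]-B[1]; print(np.degrees(np.arctan2(v[1],v[0]))-90)
E
```

```text
pos [0.4604 0.1257 0.2263] yaw -55.38 t 1.6 shift [1.3262 0.9564 0.1056] turn 1.0054
[[0.513  0.0844 0.048 ]
 [0.5121 0.0081 0.048 ]
 [0.6137 0.0049 0.048 ]
 [0.6145 0.0785 0.048 ]] [0.5633 0.044  0.048 ]
-2.5609091759240186
[[ 0.7235  0.1115  0.06  ]
 [ 0.7183 -0.0368  0.06  ]
 [ 0.6623 -0.0352  0.06  ]
 [ 0.6652  0.1141  0.06  ]] [0.6923 0.0384 0.06  ]
-2.0123852522320504
[[ 0.4586  0.1234  0.004 ]
 [ 0.4528 -0.0242  0.004 ]]
-2.2590066212690374
```

```bash
python3 - <<'E'
from h import *
st=r.get_state(); im=eyes.capture("wrist"); C=cam("wrist",st); np.save("w1.npy",np.array([*st['tcp_pos'],*st['eef_rot']]))
print(proj([[.563,.044,.048],[.513,.084,.048],[.512,.008,.048],[.614,.005,.048],[.6145,.0785,.048]],C).round())
cv2.imwrite("pics/w1.png",im[:,:,::-1])
E
```

```text
[[270.  46.]
 [292. 118.]
 [342.  45.]
 [244. -33.]
 [199.  45.]]
```

View pics/w1.png

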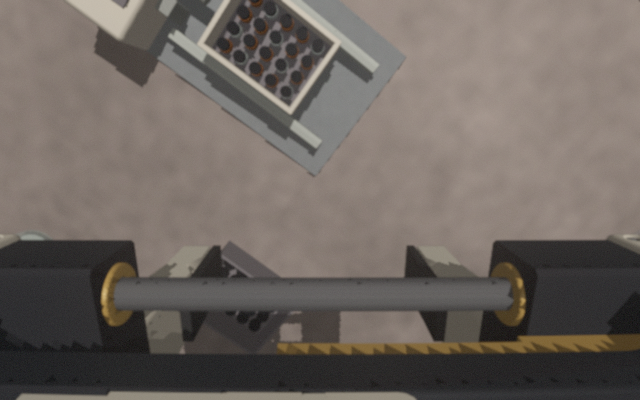

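The wrist view shows the tray rim with rear corners at (293,113) and (341,45) and its front-left corner at (199,42). That agrees with the top estimate to about 2 mm. On to the cover.

step_arm([
  [0.92, 0.5, 0, 1, 87],
  [0.92, 0.5, 0, 1, 87],
  [0.92, 0.5, 0, 1, 87],
  [0.92, 0.5, 0, 1, 87],
  [0.92, 0.5, 0, 1, 87],
  [0.92, 0.5, 0, 1, 87],
  [0.92, 0.5, 0, 1, 87],
  [0.92, 0.5, 0, 1, 87],
  [0.92, 0.5, 0, 1, 87],
  [0.92, 0.5, 0, 1, 87],
])

```text
time_s: 2.48
tcp_pos: [0.489, -0.1344, 0.2262]
eef_rot: [180.0, -0.0, -115.2]
contact_force: [0.8, 0.6, 0.3]
gripper_width: 0.0872
gripper_force: 0.0
```

```bash
python3 - <<'E'
from h import *
st=r.get_state(); im=eyes.capture("wrist"); C=cam("wrist",st)
print(proj([[.452,-.283,.01],[.452,-.283,.034]],C).round()); move((.452,-.283,.20),-115.7)
cv2.imwrite("pics/w2.png",im[:,:,::-1])
E
```

```text
[[283.  24.]
 [281.  17.]]
pos [ 0.489  -0.1341  0.2263] yaw -115.01 t 2.5333 shift [ 0.6022 -0.1175  0.1054] turn 0.0115
```

step_arm([
  [0.3, -0.12, 0.1, 0.012, 87],
  [0.3, -0.12, 0.1, 0.012, 87],
  [0.3, -0.12, 0.1, 0.012, 87],
  [0.3, -0.12, 0.1, 0.012, 87],
])

```text
time_s: 2.87
tcp_pos: [0.4835, -0.2159, 0.2005]
eef_rot: [179.9, -0.0, -115.8]
contact_force: [-0.7, 0.7, -0.3]
gripper_width: 0.0868
gripper_force: 0.0
```

```bash
python3 - <<'E'
from h import *
st=r.get_state(); im=eyes.capture("wrist"); C=cam("wrist",st); np.save("w3.npy",np.array([*st['tcp_pos'],*st['eef_rot']]))
q=proj([[.452,-.283,.01]],C)[0]; print(q); x,y=(q-[100,75]).astype(int).clip(0); print(x,y); move((.452,-.283,.20),-115.7)
cv2.imwrite("pics/w3.png",cv2.resize(im[y:y+150,x:x+200,::-1],None,fx=4,fy=4,interpolation=cv2.INTER_CUBIC))
E
```

```text
[312.95333426 105.91437544]
212 30
pos [ 0.484  -0.2151  0.2012] yaw -115.82 t 2.9167 shift [ 0.3002 -0.003   0.0047] turn -0.002
```

View pics/w3.png

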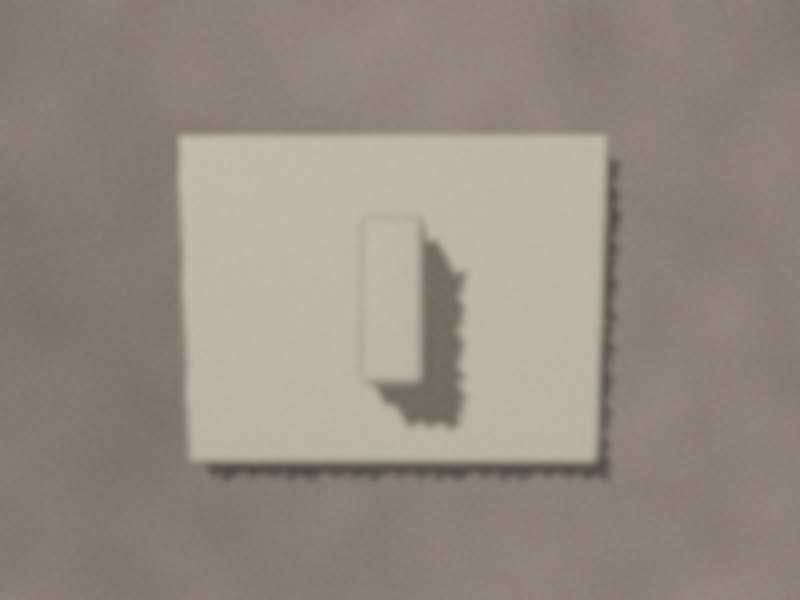

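The white cover is square in the view. In crop pixels the plate corners are (180,134), (608,135), (598,462) and (188,461), and the bar top is (361,215)–(422,383).

```bash
python3 - <<'E'
from h import *
a=np.load("w3.npy"); C=cam("wrist",dict(tcp_pos=a[:3],eef_rot=a[3:]))
f=lambda q:np.array(q)/4+[212-.4,30-.4]
P=unproj(f([(180,134),(608,135),(598,462),(188,461)]),.01,C); c=P.mean(0); v=P[1]+P[2]-P[0]-P[3]; print(c.round(4),np.degrees(np.arctan2(v[1],v[0])),np.linalg.norm(v)/2)
G=unproj(f([(361,215),(422,215),(422,383),(361,383)]),.034,C); print(G.mean(0).round(4),np.linalg.norm(G[1]-G[0]))
m=(c+G.mean(0))/2; move((m[0],m[1],.0125),-115.8)
E
```

```text
[ 0.4542 -0.2849  0.01  ] 153.98466096539332 0.09773975582822068
[ 0.4544 -0.2851  0.034 ] 0.013057980685382558
pos [ 0.484  -0.2151  0.2012] yaw -115.82 t 2.9167 shift [ 0.3031 -0.0153  0.7547] turn -0.0003
```

step_arm([
  [0.303, -0.015, 0.2, 0.003, 50],
  [0.303, -0.015, 0.2, 0.003, 50],
  [0.303, -0.015, 0.36, 0.003, 50],
  [0.303, -0.015, 0.5, 0.003, 50],
  [0.303, -0.015, 0.6, 0.003, 50],
  [0.303, -0.015, 0.68, 0.003, 50],
  [0.303, -0.015, 0.72, 0.003, 50],
  [0.303, -0.015, 0.745, 0.003, 50],
  [0.303, -0.015, 0.753, 0.003, 50],
  [0.303, -0.015, 0.753, 0.003, 50],
  [0.303, -0.015, 0.753, 0.003, 50],
])

```text
time_s: 3.83
tcp_pos: [0.4555, -0.2847, 0.0146]
eef_rot: [-179.9, 0.0, -116.0]
contact_force: [-0.2, -0.6, 0.8]
gripper_width: 0.0499
gripper_force: 0.0
```

step_arm([
  [0, 0, 0, 0, 0],
  [0, 0, 0, 0, 0],
  [0, 0, 0, 0, 0],
  [0, 0, 0, 0, 0],
  [0, 0, 0, 0, 0],
  [0, 0, 0, 0, 0],
  [0, 0, 0, 0, 0],
  [0, 0, 0, 0, 0],
], newtons=25)

```text
time_s: 4.5
tcp_pos: [0.4543, -0.2848, 0.0134]
eef_rot: [180.0, -0.0, -116.1]
contact_force: [-0.3, 0.4, 2.2]
gripper_width: 0.0138
gripper_force: 25.0
```

step_arm([
  [0, 0, -0.1, 0, 0],
  [0, 0, -0.2, 0, 0],
  [0, 0, -0.3, 0, 0],
  [0, 0, -0.45, 0, 0],
  [0, 0, -0.6, 0, 0],
  [0, 0, -0.75, 0, 0],
  [-0.12, 0.03, -0.75, -0.1, 0],
  [-0.25, 0.06, -0.75, -0.2, 0],
  [-0.38, 0.1, -0.75, -0.3, 0],
  [-0.52, 0.14, -0.75, -0.39, 0],
  [-0.66, 0.16, -0.75, -0.39, 0],
  [-0.8, 0.17, -0.75, -0.39, 0],
])

```text
time_s: 5.5
tcp_pos: [0.5037, -0.0847, 0.201]
eef_rot: [-180.0, 0.0, -92.7]
contact_force: [0.2, -0.9, -0.7]
gripper_width: 0.0144
gripper_force: 25.0
```

```bash
python3 - <<'E'
from h import *
move((.56,.125,.22),-92.3)
E
```

```text
pos [ 0.5037 -0.0847  0.201 ] yaw -92.67 t 5.5 shift [-0.8485 -0.1858 -0.0755] turn -0.0061
```

step_arm([
  [-0.13, -0.03, -0.075, 0, 0],
  [-0.26, -0.06, -0.075, 0, 0],
  [-0.4, -0.09, -0.075, 0, 0],
  [-0.54, -0.12, -0.075, 0, 0],
  [-0.68, -0.16, -0.075, 0, 0],
  [-0.8, -0.18, -0.075, 0, 0],
  [-0.85, -0.186, -0.075, -0.006, 0],
  [-0.85, -0.186, -0.075, -0.006, 0],
  [-0.85, -0.186, -0.075, -0.006, 0],
  [-0.85, -0.186, -0.075, -0.006, 0],
])

```text
time_s: 6.33
tcp_pos: [0.5602, 0.1229, 0.2193]
eef_rot: [180.0, -0.0, -92.3]
contact_force: [-0.3, -0.6, -0.4]
gripper_width: 0.0139
gripper_force: 25.0
```

```bash
python3 - <<'E'
from h import *
st=r.get_state(); im=eyes.capture("wrist"); C=cam("wrist",st); np.save("w4.npy",np.array([*st['tcp_pos'],*st['eef_rot']]))
print(st['tcp_pos'],st['eef_rot'],proj([[.563,.044,.048]],C))
cv2.imwrite("pics/w4.png",cv2.resize(im[0:300,120:520,::-1],None,fx=2,fy=2,interpolation=cv2.INTER_CUBIC))
E
```

```text
[0.56018217 0.12287835 0.21930533] [ 1.79960019e+02 -2.22002352e-02 -9.23492367e+01] [[307.30303002 100.76047698]]
```

View pics/w4.png

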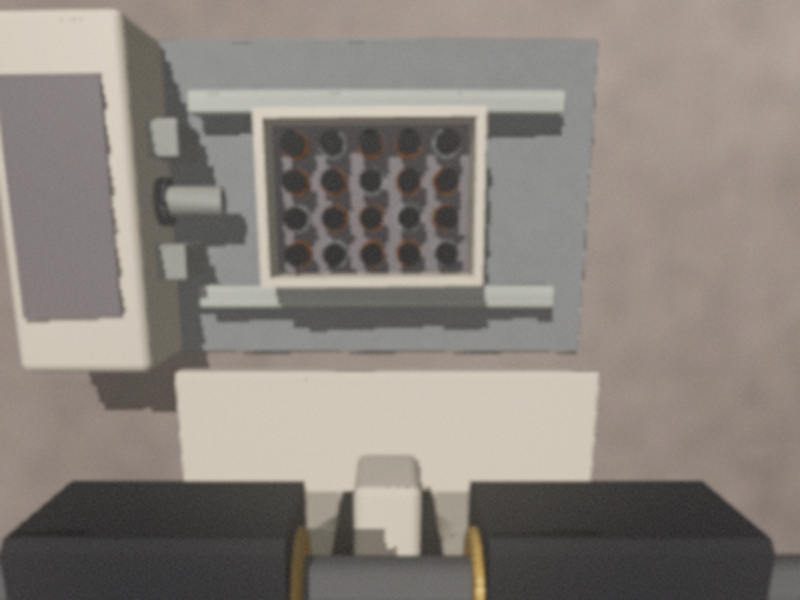

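The view is clear. Rim outer corners are at (253,108), (487,107), (484,287) and (263,287), and the held cover's front plate edge runs from (177,373) to (598,373), in 2x crop pixels.

```bash
python3 - <<'E'
from h import *
a=np.load("w4.npy"); st=dict(tcp_pos=a[:3],eef_rot=a[3:]); C=cam("wrist",st)
f=lambda q:np.array(q)/2+[120-.25,-.25]
ang=lambda v:np.degrees(np.arctan2(v[1],v[0]))
P=unproj(f([(253,108),(487,107),(484,287),(263,287)]),.048,C); c=P.mean(0); v=P[0]+P[3]-P[1]-P[2]; print("tray",c.round(4),ang(v),np.linalg.norm(v)/2, np.linalg.norm(P[0]+P[1]-P[2]-P[3])/2)
I=unproj(f([(263,118),(475,117),(473,277),(271,277)]),.048,C); print("inner",I.mean(0).round(4),np.linalg.norm(I[0]-I[1]),np.linalg.norm(I[1]-I[2]))
L=unproj(f([(177,373),(598,373)]),a[2]-.0134+.010,C); M=R.from_euler('xyz',a[3:],degrees=True).as_matrix()
print("edge tool",((L-a[:3])@M).round(4),ang(L[0]-L[1]),np.linalg.norm(L[0]-L[1]))
B=unproj(f([(190,90),(564,92)]),.02,C); print("rail",ang(B[0]-B[1]))
print("plunger nose, tray front", unproj(f([(222,200)]),.033,C), P[[0,3]].mean(0))
E
```

```text
tray [0.5644 0.0429 0.048 ] -2.281445215892392 0.09993186073425692 0.07595785791737898
inner [0.565  0.0427 0.048 ] 0.09072882475302912 0.06766409455440478
edge tool [[ 0.0375 -0.0492  0.0034]
 [ 0.0374  0.0473  0.0034]] -2.3883149986305137 0.09656753880338034
rail -2.6722833277319453
plunger nose, tray front [[0.63348458 0.03970641 0.033     ]] [0.61434318 0.04093878 0.048     ]
```

```bash
python3 - <<'E'
from h import *
move((.564,.043,.070),-92.3)
E
```

```text
pos [0.5603 0.1227 0.2195] yaw -92.38 t 6.3833 shift [ 0.3176 -0.0284  0.598 ] turn -0.0013
```

step_arm([
  [0.1, -0.01, 0, 0, 0],
  [0.2, -0.02, 0.05, 0, 0],
  [0.3, -0.028, 0.15, 0, 0],
  [0.318, -0.028, 0.25, 0, 0],
  [0.318, -0.028, 0.35, 0, 0],
  [0.318, -0.028, 0.45, 0, 0],
  [0.318, -0.028, 0.53, 0, 0],
  [0.318, -0.028, 0.57, 0, 0],
  [0.318, -0.028, 0.598, 0, 0],
  [0.318, -0.028, 0.598, 0, 0],
  [0.318, -0.028, 0.598, 0, 0],
  [0.318, -0.028, 0.598, 0, 0],
])

```text
time_s: 7.38
tcp_pos: [0.5653, 0.0441, 0.0714]
eef_rot: [-179.9, 0.0, -92.3]
contact_force: [0.0, -0.1, -0.4]
gripper_width: 0.0139
gripper_force: 25.0
```

```bash
python3 - <<'E'
from h import *
move((.564,.043,.0565),-92.3); print(r.get_state()['contact_force'])
E
```

```text
pos [0.5653 0.0441 0.0714] yaw -92.33 t 7.3833 shift [0.0045 0.005  0.0596] turn -0.0004
[ 0.01858374 -0.06618834 -0.40943859]
```

step_arm([
  [0.003, 0.003, 0.01, 0, 0],
  [0.003, 0.003, 0.02, 0, 0],
  [0.003, 0.003, 0.03, 0, 0],
  [0.003, 0.003, 0.04, 0, 0],
  [0.003, 0.003, 0.048, 0, 0],
  [0.003, 0.003, 0.054, 0, 0],
  [0.003, 0.003, 0.058, 0, 0],
  [0.003, 0.003, 0.06, 0, 0],
  [0.003, 0.003, 0.06, 0, 0],
  [0.003, 0.003, 0.06, 0, 0],
])

```text
time_s: 8.22
tcp_pos: [0.5635, 0.0432, 0.0563]
eef_rot: [-180.0, -0.0, -92.3]
contact_force: [-6.1, 0.5, 13.9]
gripper_width: 0.0141
gripper_force: 25.0
```

step_arm([
  [0, 0, -0.003, 0, 0],
  [0, 0, -0.003, 0, 0],
  [0, 0, -0.003, 0, 0],
])

```text
time_s: 8.47
tcp_pos: [0.5638, 0.0433, 0.0564]
eef_rot: [-180.0, 0.0, -92.3]
contact_force: [-3.3, 0.5, 8.2]
gripper_width: 0.0139
gripper_force: 25.0
```

```bash
python3 - <<'E'
from h import *
st=r.get_state(); im=eyes.capture("wrist"); s=eyes.capture("scene")
print(st['tcp_pos'],st['contact_force'])
a=cv2.resize(im[0:300,120:520,::-1],(480,360),interpolation=cv2.INTER_CUBIC)
b=cv2.resize(s[170:270,290:420,::-1],(320,246),interpolation=cv2.INTER_CUBIC)
o=np.zeros((360,800,3),np.uint8); o[:,:480]=a; o[:246,480:]=b; cv2.imwrite("pics/p5.png",o)
E
```

```text
[0.56377138 0.04328316 0.05636527] [-3.25306075  0.46069419  8.15037572]
```

View pics/p5.png

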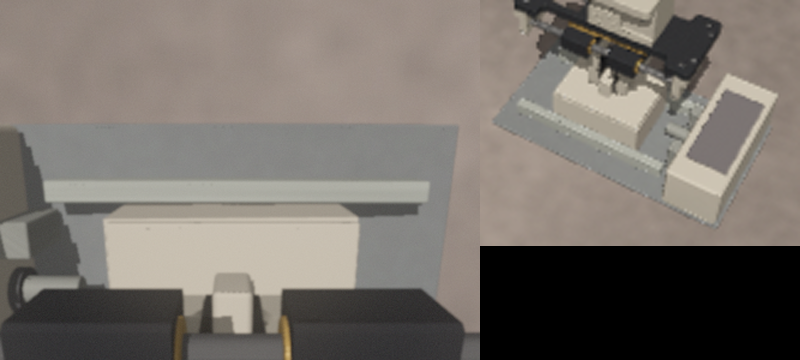

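The cover sits flush on the rim, with the plate edge along the tray wall at row 218 in the left half, and the height agrees. I release it and back up behind the tray.

step_arm([
  [0, 0, -0.003, 0, 40],
  [0, 0, -0.003, 0, 40],
  [0, 0, -0.003, 0, 40],
  [0, 0, -0.003, 0, 40],
  [0, 0, -0.003, 0, 40],
  [0, 0, -0.05, 0, 40],
  [0, 0, -0.12, 0, 40],
  [0, 0, -0.22, 0, 40],
  [0, 0, -0.35, 0, 40],
  [0, 0, -0.4, 0, 40],
  [0, 0, -0.4, 0, 40],
  [0, 0, -0.4, 0, 40],
])

```text
time_s: 9.57
tcp_pos: [0.5639, 0.0434, 0.1565]
eef_rot: [-179.9, 0.1, -92.3]
contact_force: [0.5, 0.9, -1.3]
gripper_width: 0.0401
gripper_force: 0.0
```

```bash
python3 - <<'E'
from h import *
a=np.radians(-2.4); u=np.array([np.cos(a),np.sin(a)]); c=np.array([.564,.043])
p=c-.09*u; print(p); move((*p,.16),-2.4)
im=eyes.capture("top"); s=eyes.capture("scene")
o=np.zeros((400,800,3),np.uint8)
o[:,:400]=cv2.resize(im[130:210,264:344,::-1],(400,400),interpolation=cv2.INTER_CUBIC)
o[:,400:]=cv2.resize(s[170:270,300:400,::-1],(400,400),interpolation=cv2.INTER_CUBIC)
cv2.imwrite("pics/p6.png",o)
E
```

```text
[0.47407895 0.04676881]
pos [0.5639 0.0434 0.1565] yaw -92.35 t 9.5667 shift [ 0.0011  0.3595 -0.0146] turn -1.4991
```

step_arm([
  [0.001, 0.12, 0, -0.1, 0],
  [0.001, 0.24, 0, -0.2, 0],
  [0.001, 0.36, 0, -0.3, 0],
  [0.001, 0.36, 0, -0.4, 0],
  [0.001, 0.36, 0, -0.5, 0],
  [0.001, 0.36, 0, -0.6, 0],
  [0.001, 0.36, 0, -0.7, 0],
  [0.001, 0.36, 0, -0.8, 0],
  [0.001, 0.36, 0, -0.9, 0],
  [0.001, 0.36, 0, -0.9, 0],
])

```text
time_s: 10.5
tcp_pos: [0.473, 0.0463, 0.1546]
eef_rot: [179.9, 0.1, -38.1]
contact_force: [0.3, -0.4, -0.9]
gripper_width: 0.0009
gripper_force: 0.0
```

step_arm([
  [0, 0, 0, -0.1, 0],
  [0, 0, 0, -0.2, 0],
  [0, 0, 0, -0.3, 0],
  [0, 0, 0, -0.4, 0],
  [0, 0, 0, -0.5, 0],
  [0, 0, 0, -0.6, 0],
  [0, 0, 0, -0.6, 0],
  [0, 0, 0, -0.6, 0],
], newtons=30)

```text
time_s: 11.17
tcp_pos: [0.4733, 0.0464, 0.1552]
eef_rot: [180.0, 0.1, -2.7]
contact_force: [0.1, -0.1, -0.6]
gripper_width: 0.0004
gripper_force: 0.0
```

```bash
python3 - <<'E'
from h import *
st=r.get_state(); im=eyes.capture("wrist"); C=cam("wrist",st); np.save("w7.npy",np.array([*st['tcp_pos'],*st['eef_rot']]))
move((.474,.0468,.028),-2.4)
s=cv2.imread("pics/p6.png"); o=np.zeros((600,800,3),np.uint8)
o[:300,:]=cv2.resize(s,None,fx=1,fy=.75)
w=cv2.resize(im[0:200,130:530,::-1],(600,300)); o[300:,:600]=w; cv2.imwrite("pics/p7.png",o)
E
```

```text
pos [0.4734 0.0465 0.1553] yaw -2.65 t 11.2167 shift [ 0.0029 -0.0017  0.5092] turn -0.0042
```

View pics/p7.png

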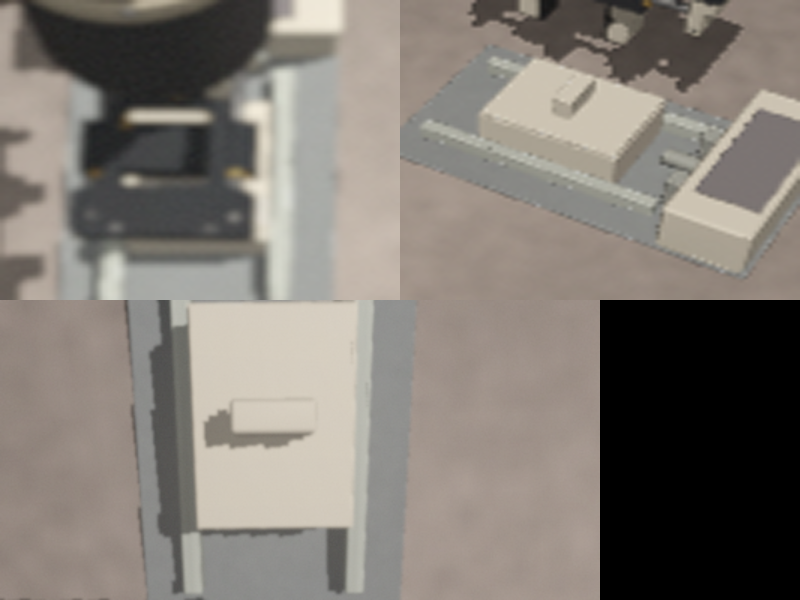

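The scene view shows the cover flat on the tray all round. The tray's rear edge is centred ahead of the gripper, at lower-left pixels (198..350,527). I lower the shut fingers behind it.

step_arm([
  [0.003, -0.002, 0.1, -0.004, 0],
  [0.003, -0.002, 0.2, -0.004, 0],
  [0.003, -0.002, 0.3, -0.004, 0],
  [0.003, -0.002, 0.4, -0.004, 0],
  [0.003, -0.002, 0.46, -0.004, 0],
  [0.003, -0.002, 0.49, -0.004, 0],
  [0.003, -0.002, 0.505, -0.004, 0],
  [0.003, -0.002, 0.51, -0.004, 0],
  [0.003, -0.002, 0.51, -0.004, 0],
])

```text
time_s: 11.97
tcp_pos: [0.4749, 0.0473, 0.0288]
eef_rot: [-180.0, -0.0, -2.1]
contact_force: [0.7, -0.1, -0.1]
gripper_width: 0.0002
gripper_force: 0.0
```

step_arm([
  [0.02, 0, 0, 0, 0],
  [0.04, 0, 0, 0, 0],
  [0.055, 0, 0, 0, 0],
  [0.07, 0, 0, 0, 0],
  [0.08, 0, 0, 0, 0],
  [0.09, 0, 0, 0, 0],
  [0.1, 0, 0, 0, 0],
  [0.11, 0, 0, 0, 0],
  [0.12, 0, 0, 0, 0],
  [0.12, 0, 0, 0, 0],
])

```text
time_s: 12.8
tcp_pos: [0.5046, 0.0459, 0.0282]
eef_rot: [180.0, 0.0, -2.1]
contact_force: [1.1, 0.5, 0.1]
gripper_width: 0.0006
gripper_force: 0.0
```

step_arm([
  [0.006, 0, 0, 0, 0],
  [0.012, 0, 0, 0, 0],
  [0.018, 0, 0, 0, 0],
  [0.024, 0, 0, 0, 0],
  [0.03, 0, 0, 0, 0],
  [0.036, 0, 0, 0, 0],
  [0.042, 0, 0, 0, 0],
  [0.048, 0, 0, 0, 0],
  [0.054, 0, 0, 0, 0],
  [0.06, 0, 0, 0, 0],
  [0.06, 0, 0, 0, 0],
])

```text
time_s: 13.72
tcp_pos: [0.5199, 0.0455, 0.0284]
eef_rot: [-180.0, -0.0, -2.1]
contact_force: [-0.1, -0.6, 0.1]
gripper_width: 0.0006
gripper_force: 0.1
```

step_arm([
  [0.005, 0, 0, 0, 0],
  [0.01, 0, 0, 0, 0],
  [0.015, 0, 0, 0, 0],
  [0.02, 0, 0, 0, 0],
  [0.02, 0, 0, 0, 0],
])

```text
time_s: 14.13
tcp_pos: [0.5227, 0.0448, 0.0281]
eef_rot: [179.9, 0.2, -2.1]
contact_force: [-7.2, 1.9, 4.8]
gripper_width: 0.0004
gripper_force: 3.9
```

step_arm([
  [0.004, 0, 0, 0, 0],
  [0.008, 0, 0, 0, 0],
  [0.012, 0, 0, 0, 0],
  [0.012, 0, 0, 0, 0],
])

```text
time_s: 14.47
tcp_pos: [0.5246, 0.0443, 0.028]
eef_rot: [179.9, 0.3, -2.1]
contact_force: [-11.3, 1.5, 8.3]
gripper_width: 0.0005
gripper_force: 5.6
```

step_arm([
  [0.004, 0, 0, 0, 0],
  [0.008, 0, 0, 0, 0],
  [0.012, 0, 0, 0, 0],
  [0.012, 0, 0, 0, 0],
])

```text
time_s: 14.8
tcp_pos: [0.5272, 0.0441, 0.028]
eef_rot: [179.9, 0.3, -2.1]
contact_force: [-12.9, 1.5, 9.7]
gripper_width: 0.0005
gripper_force: 6.3
```

```bash
cat > tm.py <<'E'
from h import *
s=eyes.capture("scene")[:,:,::-1]
old=cv2.resize(cv2.imread("pics/p6.png")[:,400:],(100,100),interpolation=cv2.INTER_AREA)
new=cv2.resize(cv2.resize(np.ascontiguousarray(s[165:275,295:415]),None,fx=4,fy=4,interpolation=cv2.INTER_CUBIC),(120,110),interpolation=cv2.INTER_AREA)
C=cam("scene"); a=np.radians(-2.4)
up=lambda m:cv2.resize(m,None,fx=8,fy=8,interpolation=cv2.INTER_CUBIC)
for nm,(x,y),z in [("corner",(54,57),.024),("bar",(44,31),.077),("house",(80,75),.03)]:
    t=old[y-9:y+9,x-9:x+9]; q=cv2.matchTemplate(up(new),up(t),cv2.TM_CCOEFF_NORMED); _,sc,_,loc=cv2.minMaxLoc(q)
    n=np.array(loc)/8+9-5; P=unproj([(x+300,y+170),(n[0]+300,n[1]+170)],z,C); d=P[1]-P[0]
    print(nm,round(sc,3),(n-[x,y]).round(2),"mm",(d*1000).round(1))
st=r.get_state(); print(st['tcp_pos'],st['contact_force'],st['moment'],st['joint_torque'].round(1))
E
python3 tm.py
```

```text
corner 0.79 [33.5  27.38] mm [107.2 -37.2   0. ]
bar 0.858 [8.38 3.88] mm [24.4 -1.7  0. ]
house 0.999 [0. 0.] mm [0. 0. 0.]
[0.52716244 0.04411547 0.02795029] [-12.56628578   1.5685102    9.78356123] [0.73130389 4.36258064 0.13614156] [ -1.6 -44.1  24.4   6.6   3.7  -0.1]
```

The bar has moved 24 mm, so the tray is sliding and the plunger is partly in, with about 11 mm left. I carry on, easing up slightly to take off the downward rub.

step_arm([
  [0.004, 0, -0.002, 0, 0],
  [0.008, 0, -0.004, 0, 0],
  [0.012, 0, -0.005, 0, 0],
  [0.016, 0, -0.005, 0, 0],
  [0.02, 0, -0.005, 0, 0],
  [0.02, 0, -0.005, 0, 0],
])

```text
time_s: 15.35
tcp_pos: [0.5323, 0.044, 0.0284]
eef_rot: [179.9, 0.3, -2.1]
contact_force: [-9.0, 1.3, 0.0]
gripper_width: 0.0004
gripper_force: 4.2
```

step_arm([
  [0.003, 0, 0, 0, 0],
  [0.006, 0, 0, 0, 0],
  [0.009, 0, 0, 0, 0],
  [0.012, 0, 0, 0, 0],
  [0.012, 0, 0, 0, 0],
])

```text
time_s: 15.77
tcp_pos: [0.5348, 0.0437, 0.0282]
eef_rot: [179.9, 0.4, -2.2]
contact_force: [-10.2, 0.8, 1.2]
gripper_width: 0.0005
gripper_force: 4.9
```

Downward rub is gone. Now in finer steps to the stops.

step_arm([
  [0.002, 0, 0, 0, 0],
  [0.004, 0, 0, 0, 0],
  [0.006, 0, 0, 0, 0],
  [0.008, 0, 0, 0, 0],
  [0.008, 0, 0, 0, 0],
])

```text
time_s: 16.18
tcp_pos: [0.5363, 0.0436, 0.0281]
eef_rot: [179.9, 0.4, -2.2]
contact_force: [-11.0, 1.6, 0.2]
gripper_width: 0.0005
gripper_force: 5.4
```

step_arm([
  [0.002, 0, 0, 0, 0],
  [0.004, 0, 0, 0, 0],
  [0.006, 0, 0, 0, 0],
  [0.006, 0, 0, 0, 0],
])

```text
time_s: 16.52
tcp_pos: [0.5376, 0.0435, 0.0281]
eef_rot: [179.9, 0.4, -2.2]
contact_force: [-11.6, 1.9, 1.1]
gripper_width: 0.0002
gripper_force: 5.8
```

step_arm([
  [0.002, 0, 0, 0, 0],
  [0.004, 0, 0, 0, 0],
  [0.006, 0, 0, 0, 0],
  [0.006, 0, 0, 0, 0],
])

```text
time_s: 16.85
tcp_pos: [0.5378, 0.0434, 0.0281]
eef_rot: [179.9, 0.6, -2.2]
contact_force: [-17.1, 4.3, 6.1]
gripper_width: 0.001
gripper_force: 8.5
```

step_arm([
  [0.002, 0, 0, 0, 0],
  [0.004, 0, 0, 0, 0],
  [0.004, 0, 0, 0, 0],
])

```text
time_s: 17.1
tcp_pos: [0.5378, 0.0433, 0.028]
eef_rot: [179.8, 0.6, -2.2]
contact_force: [-21.2, 6.4, 10.9]
gripper_width: 0.0005
gripper_force: 10.6
```

step_arm([
  [0.002, 0, -0.002, 0, 0],
  [0.004, 0, -0.004, 0, 0],
  [0.004, 0, -0.004, 0, 0],
  [0.004, 0, -0.004, 0, 0],
  [0.004, 0, -0.004, 0, 0],
  [0.004, 0, -0.004, 0, 0],
])

```text
time_s: 17.6
tcp_pos: [0.5378, 0.0432, 0.0281]
eef_rot: [179.8, 0.7, -2.2]
contact_force: [-21.6, 7.6, 4.3]
gripper_width: 0.0001
gripper_force: 10.6
```

```bash
python3 tm.py; python3 - <<'E'
from h import *
s=eyes.capture("scene"); w=eyes.capture("wrist"); o=np.zeros((400,800,3),np.uint8)
o[:,:400]=cv2.resize(s[170:270,310:410,::-1],(400,400),interpolation=cv2.INTER_CUBIC)
o[:250,400:]=cv2.resize(w[:,:,::-1],(400,250)); cv2.imwrite("pics/p8.png",o)
E
```

```text
corner 0.79 [33.62 27.38] mm [107.4 -37.    0. ]
bar 0.88 [12.12  5.5 ] mm [35.  -2.1  0. ]
house 0.998 [0. 0.] mm [0. 0. 0.]
[0.53776268 0.04318953 0.02811988] [-20.95284344   7.3124998    4.99117085] [2.7620841  7.53307969 0.21041344] [ -5.2 -49.4  30.1  10.1   5.7  -0.3]
```

View pics/p8.png

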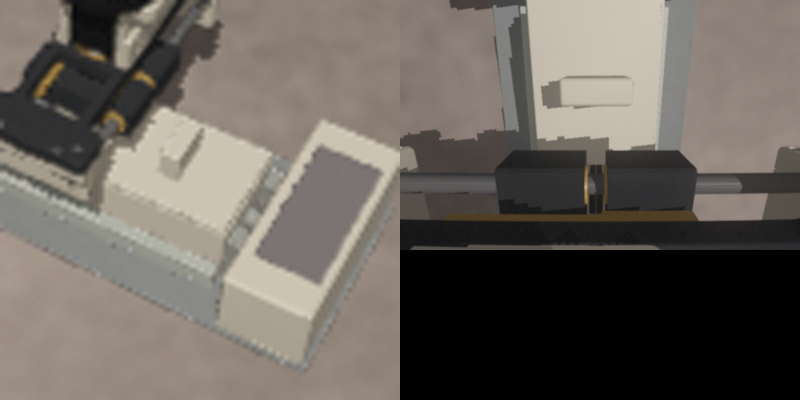

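The tray is against the stop blocks at about (240,230), 35 mm along as predicted, with the cover still flush. TCP travel has stalled while the push rose from 11.6 N to about 21 N, so roughly 8 N bears on the stops. I hand in while holding.

```bash
python3 -c "
from plant import workorder; print(workorder.close_job())"
```

```text
the job is handed in; nothing more can be done
None
```

The cover is seated and the tray was still being held against the stops with about 21 N of push (an estimated 8 N on the stops) when I handed the job in; no verdict was shown.

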